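# Release the slide lock and run the carriage to its stop

### The job

Press the black locking button on the slide's carriage down with the fingertips and, keeping it down all the way, push the carriage along its rail until it is right against the end stop. Stay a moment with the button still down, then let go so that the button springs up and locks the carriage there. Nothing is to be grasped, and the loose parts around the slide stay where they are, neither lifted nor knocked away.

Things in the scene. Friction and masses are not known exactly. Their poses are not given: they have to be found in the camera images.
- rail: Bench slide fixed to the bench: dark base 420 x 120 x 10 mm (x = -145 to +275 mm), two aluminium bars on it, tops 30 mm up. Origin on the bench plane, half-way along the button's travel; x points along the rail to the end stop, z up. End stop: steel block across the rail, x = 217 to 245 mm, 110 mm wide, 72 mm tall, with a dial gauge above it (top 161 mm).
- carriage (a joint): Grey carriage's position along the rail, 0 to 0.160 m, growing towards the stop; 0.160 = against it. Starts at 0 to 0.05. Button up: a pin in a rack (notches every 10 mm) locks it, with up to 5 mm of play. Button down: about 3 N moves it; it stays where it is left. It is 172 x 100 mm: a low rear part 67 mm long, rim 58 mm above the bench, holding the button, then a raised step.
- lock_button (a joint): Depth of the locking button, m: 0 = up (locked), 0.006 = fully down (free; the pin clears the rack at 0.0035). It goes straight down against a spring: 4 N starts it, 6.5 N holds it fully down; it springs up when let go. It counts as held down beyond 0.004.
- button_top (a point): Centre of the top face of the black rectangular locking button, 52 mm along the rail x 38 mm across, flat with shallow ribs. 66 mm above the bench when up, 60 mm when down, 2 mm proud of the rim around it. Moves with the carriage and button. Pressing it anywhere works.
- push_face (a point): Middle of the carriage's upright step face, 30 mm ahead of the button's centre, facing the button, 100 mm wide, 58 to 85 mm above the bench: a fingertip on the button can push it. The step is 107 mm long with a round pump cover bolted on top (radius 44 mm, centre 86 mm ahead of the button's centre, top 101 mm; hub radius 22 mm, top 115 mm).
- carriage_front (a point): Middle of the carriage's front face, 137 mm ahead of the button's centre, 55 mm above the bench; it meets stop_face at the end of the travel.
- stop_face (a point): Point of the end stop's face that the carriage front meets, 55 mm above the bench. Fixed to the rail.
- barrel_mid (a point): Centre of a loose dark steel pump barrel, radius 34 mm, 50 mm tall, standing beside the slide; leave it.
- bearing_mid (a point): Centre of a loose steel bearing ring, radius 31 mm, 18 mm tall, lying beside the slide; leave it.
- bush_mid (a point): Centre of a loose brass bush, radius 18 mm, 35 mm tall, standing beside the slide; leave it.
- spanner: Loose steel spanner, 200 mm long, lying flat beside the slide; origin under its middle, x along it; leave it.

How it is judged:
By the outcome, as a careful person would: the job done as asked, in the order asked, and still so for the second after the job is handed in, with the robot touching nothing.
It also fails if it takes over 38 s, if anything falls off the work surface, if the arm or the gripper's body presses on something with over 40 N, if the wrist force passes 120 N, or if a joint passes its speed limit or range.

### The arm

A 7-joint arm with a two-finger parallel gripper is mounted at the origin on the work surface. World frame = base frame: x ahead of the robot, y to its left, z up, the work surface at z = 0. Lengths are in m, angles in degrees, forces in N, time in s.
With the tool pointing down it reaches from about 0.35 to 0.9 m from the base axis. Payload 8.1 kg.
Tool frame: the origin (TCP) lies between the finger pads; the fingertips stand 11 mm ahead of it and the grasp point (between the pads) lies 8 mm behind it (ctrl.tips_ahead is the distance from the TCP to the fingertips, in m); z points along the fingers, y is the line along which they close (so a half turn about z gives the same grasp; the last joint's range is limited). The gripper opens to 85 mm and grips with 20 to 120 N. Pads are 22 mm wide; open, the fingers measure 114 mm over their backs; the gripper's body (76 mm by 85 mm) begins 54 mm behind the grasp point. The pads swing forward as they close: fully open they stand 13 mm farther back than shut.
Start: joints at [-74.29, 24.895, 1.432, 90.138, -0.665, 64.973, -4.303], TCP at [0.23, 0.581, 0.242] pointing down, gripper open.
Joint ranges: [-149.89, 149.89], [-25.12, 119.58], [-72.63, 75.52], [4.76, 147.25], [-75.54, 255.54], [6.69, 114.76], [-157.13, 157.13]. Speed limits (degrees/s): [127.2, 127.2, 172.46, 172.46, 180, 180, 180].

### API

Orientations are given as [roll, pitch, yaw] about the fixed x, y, z axes, in that order (R = Rz(yaw) Ry(pitch) Rx(roll)).
In Python, from cell import ctrl, vision gives the robot as it stands. The module is installed in compiled form; this text tells all that it offers.
- The arm moves only by the tool apply_moves, never from a script. Its argument "increments" is a list of rows, each a list of 6 numbers: the shift along the tool's x, y, z in m, then the turn, a rotation vector about the tool's x, y, z in rad. In form: [[dx, dy, dz, rx, ry, rz], ...]. A call has 1 to 5 rows; each row shifts and turns the commanded pose from where the row before left it, along the tool's axes as they then stand; what a row does not reach is not made up. A row lasts 1/8 s, in which the tool goes at most 62.5 mm and 10.7 degrees, less where a joint would pass 70% of its speed; a pose out of reach is approached as far as the arm can. A call with a gripper value outside its range is refused whole. "claw" is the closure, from 0 (fully open) to 1 (shut), set as the call begins (left out, the last holds). The fingers move at their own pace and stop on an object; "newtons" is the grip in N (left out, the last holds). Time passes only in rows, so rows that do not move let the fingers close. It gives the time, the measured TCP pose, the force, the opening and the grip force at its end, in the units of the state.
- ctrl.state(): the state, without advancing time (a new reading comes with each control period).
- vision.capture(name): name is "side" or "top" or "wrist"; returns (picture, depth): 400x640x3 uint8, blue, green, red; 400x640 float32, m along the optical axis (not along the pixel's ray), 0 where there is no reading.
- vision.calibration(name): a dict with "intrinsics" (3x3 intrinsics, pixels), "extrinsics" (4x4, takes a point from camera to world coordinates). Camera axes: x right, y up, looking along -z (the intrinsics and any distortion apply to the point x, -y, -z); pixel columns grow to the right and rows downward; lengths in m; the calibration is good to about 2 mm. A picture is of the moment at which its call begins: read the wrist's pose just before it. calibration takes no time and is no camera call; for the wrist camera it gives the pose at the moment of the call.
- ctrl.job_done(): hands the job in; it is judged then, once.
The state is a dict: "clock": time; "joints": joint angles; "qd": joint speeds; "effort": joint torques, N m; "ee_pos": TCP position; "ee_rot": TCP orientation; "ft_force": force on the tool from outside, world axes, zero at the start; "wrist_torque": the same for the moment, N m; "opening": finger opening in m; "grasp_force": force on a finger pad.
Only numpy, scipy, OpenCV 4.12 (cv2) and the standard library are available. Lean on these libraries where they do the work, as an engineer would, in place of code of your own. Each camera call takes 0.05 s, during which the arm holds its last target. There are 200 camera calls.

## Working session

There is one attempt and no reset: what is moved stays moved. The work goes in short steps, Python scripts to look and compute and a tool call to move; the robot and the scene stay as the last step left them, time stands still between calls to the robot, and variables do not carry over. Pictures are saved under pics/ and viewed, at most 10 in all, crops included, and the job is handed in when it is done.

Besides the shell and the picture viewer there is one more tool, called after "Call:" by a JSON object that holds its "api" and its "payload". apply_moves: Moves the arm, as the interface text tells. Its arguments: {"type":"object","properties":{"increments":{"type":"array"},"claw":{"type":"number"},"newtons":{"type":"number"}},"required":["increments"]}

```bash
mkdir -p pics; cat > h.py <<'E'
import numpy as np, cv2
from cell import ctrl, vision
def cap(n):
    p,d=vision.capture(n); c=vision.calibration(n)
    K=np.array(c["intrinsics"]);T=np.array(c["extrinsics"])
    return p,d,K,T,c
def cloud(d,K,T):
    v,u=np.mgrid[:d.shape[0],:d.shape[1]]
    x=(u-K[0,2])/K[0,0]*d; y=(v-K[1,2])/K[1,1]*d
    P=np.stack([x,-y,-d],-1)
    return P@T[:3,:3].T+T[:3,3]
E
python3 - <<'E'
from h import *
ims=[]
for n in("top","side"):
    p,d,K,T,c=cap(n); cv2.imwrite(f"pics/{n}0.png",p); np.savez(f"{n}0.npz",p=p,d=d,K=K,T=T); print(n,c.keys(),T.round(3).tolist(),K.round(1).tolist(),(d>0).mean())
print(ctrl.state())
E
```

```text
top dict_keys(['intrinsics', 'extrinsics']) [[0.014, 0.982, -0.19, 0.471], [-1.0, 0.012, -0.013, 0.011], [-0.01, 0.19, 0.982, 0.716], [0.0, 0.0, 0.0, 1.0]] [[393.0, 0.0, 329.7], [0.0, 393.0, 196.2], [0.0, 0.0, 1.0]] 0.99623828125
side dict_keys(['intrinsics', 'extrinsics']) [[-0.961, 0.152, -0.232, 0.407], [-0.278, -0.535, 0.798, 0.627], [-0.003, 0.831, 0.556, 0.48], [0.0, 0.0, 0.0, 1.0]] [[455.1, 0.0, 322.5], [0.0, 455.1, 204.9], [0.0, 0.0, 1.0]] 0.99611328125
{'clock': 0.1, 'joints': array([-74.28911004,  24.93319287,   1.43182382,  90.18302517,
        -0.665411  ,  64.97152935,  -4.3007972 ]), 'qd': array([ 0.0165982 , -0.06754793, -0.0320346 , -0.14266264, -0.04389933,
       -0.12936567,  0.10417254]), 'effort': array([ 2.64846858e-03, -6.71761966e+01,  1.02785714e+00, -3.16899168e+01,
        1.58093084e-02,  7.23048899e-03,  4.12259726e-05]), 'ee_pos': array([0.2298676 , 0.58074334, 0.24160248]), 'ee_rot': array([-1.79920881e+02,  6.96855948e-03,  1.58407531e+02]), 'ft_force': array([-0.22888885, -0.2423685 , -0.46279938]), 'wrist_torque': array([-0.02592385,  0.0005721 , -0.04326324]), 'grasp_force': 0.0, 'opening': 0.08591874571465945}
```

View pics/top0.png

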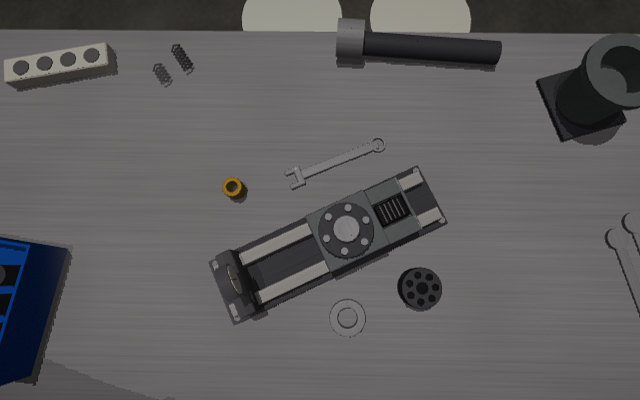

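View pics/side0.png

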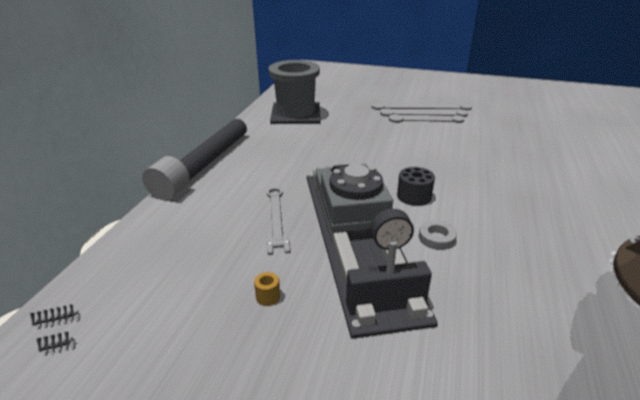

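The top view shows the rail running from lower-left (stop near (235,285)) to upper-right, with the hub at (346,229) and the ribbed black button at (391,209). The bearing is at (347,318), the barrel at (420,288), the spanner at (335,165) and the bush at (234,187). Next I measure these from depth.

```bash
python3 - <<'E'
from h import *
f=np.load("top0.npz");p,d,K,T=f["p"],f["d"],f["K"],f["T"]
P=cloud(d,K,T);Z=P[...,2]
print("bench z",np.median(Z[100:130,100:200]), "btn",P[209,391].round(4),"hub",P[229,346].round(4))
roi=np.zeros(Z.shape,np.uint8);cv2.fillConvexPoly(roi,np.array([[200,262],[410,158],[456,222],[240,335]]),1)
def pts(a,b): 
    m=(roi>0)&(Z>a)&(Z<b); return P[m]
def rect(a,b):
    q=pts(a,b)[:,:2].astype(np.float32)*1000
    r=cv2.minAreaRect(q);print((a,b),len(q),np.round(r[0],1),np.round(r[1],1),round(r[2],2))
    return r
for a,b in((.006,.2),(.006,.014),(.026,.034),(.08,.09),(.096,.106),(.111,.119),(.067,.077),(.06,.070)): rect(a,b)
# step / hub centroid
h=pts(.111,.119);print("hub c",h.mean(0),len(h))
# button: dark pixels near z .066
g=cv2.cvtColor(p,cv2.COLOR_BGR2GRAY)
c=p[185:240,365:425];cv2.imwrite("pics/c.png",cv2.resize(c,None,fx=8,fy=8,interpolation=cv2.INTER_CUBIC))
for u,v in((391,209),(380,215),(402,205),(395,195),(400,222),(370,200),(384,236)): print(u,v,P[v,u].round(4),g[v,u])
E
```

```text
bench z -0.0003639585387248401 btn [ 0.5758 -0.0834  0.067 ] hub [ 0.5364 -0.0072  0.1129]
(0.006, 0.2) 15689 [523.5  21.2] [120.  420.3] 25.89
(0.006, 0.014) 4935 [523.5  21.2] [120.  420.3] 25.89
(0.026, 0.034) 2647 [523.1  20.9] [105.7 399.8] 25.67
(0.08, 0.09) 1633 [538.2  -9. ] [ 99.9 106.7] 25.88
(0.096, 0.106) 1725 [536.8  -6.9] [85.2 86.7] 0.65
(0.111, 0.119) 541 [502.6  65.1] [ 39.7 199.8] 25.52
(0.067, 0.077) 774 [513.2  40.5] [109.7 315.3] 25.52
(0.06, 0.07) 905 [514.9  37.1] [109.6 322.9] 25.52
hub c [ 0.53485223 -0.00257904  0.11382189] 541
391 209 [ 0.5758 -0.0834  0.067 ] 81
380 215 [ 0.5654 -0.065   0.0669] 26
402 205 [ 0.583  -0.1021  0.0655] 17
395 195 [ 0.6041 -0.094   0.0444] 36
400 222 [ 0.5557 -0.1     0.0548] 81
370 200 [ 0.5925 -0.0494  0.0567] 82
384 236 [ 0.5292 -0.0693  0.0822] 82
```

View pics/c.png

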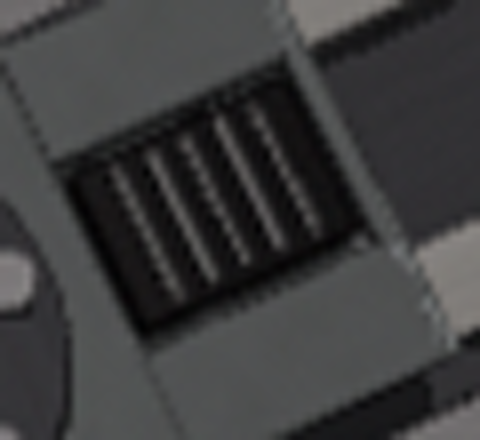

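Every measured size matches the given one: base 420×120 mm, step 107×100 mm, button top 66–67 mm. The rail heading is 115.9°, the button is at (0.575, −0.084), and the carriage is at about 0.028, so about 132 mm is left. I'll turn the tool x axis along the rail and close the fingers.

Call:
{"api": "apply_moves", "payload": {"increments": [[0,0,0,0,0,0.185],[0,0,0,0,0,0.185],[0,0,0,0,0,0.185],[0,0,0,0,0,0.185],[0,0,0,0,0,0]], "claw": 1, "newtons": 20}}

```text
clock: 0.72
ee_pos: [0.2297, 0.5809, 0.2419]
ee_rot: [-180.0, 0.0, 116.1]
ft_force: [-0.3, 0.3, 0.7]
opening: 0.0002
grasp_force: 0.0
```

```bash
cat > go.py <<'E'
import sys
from h import *
from scipy.spatial.transform import Rotation as R
s=ctrl.state();r=R.from_euler("xyz",s["ee_rot"],degrees=True)
D=np.array([-.4367,.8996,0]);C=np.array([.5747,-.0841,0])+D*float(sys.argv[1])/1000;C[2]=float(sys.argv[2])/1000
print("t",s["clock"],"tool shift mm",(r.inv().apply(C-s["ee_pos"])*1000).round(1),"rpy",s["ee_rot"].round(2),"open",s["opening"],ctrl.tips_ahead)
g=R.from_matrix(np.array([[D[0],D[1],0],[D[1],-D[0],0],[0,0,-1]]).T)
print("turn",(r.inv()*g).as_rotvec().round(4),"F",s["ft_force"].round(2),"rail pos of TCP",(D@(s["ee_pos"]-[.5747,-.0841,0])*1000).round(1),"z tip",(s["ee_pos"][2]*1000-11).round(1))
E
python3 go.py 12 160; python3 -c "
from h import *
T=np.array(vision.calibration('wrist')['extrinsics']);print(T[:3,3],ctrl.state()['ee_pos'])"
```

```text
t 0.725 tool shift mm [-736.9   17.5   82.5] rpy [-1.7998e+02  5.0000e-02  1.1608e+02] open 0.0002137837943250596 0.011
turn [-0.0004  0.0008  0.0033] F [-0.35  0.35  0.71] rail pos of TCP 748.9 z tip 230.9
[0.19718939 0.64611541 0.37304813] [0.22973684 0.58094919 0.2418968 ]
```

Call:
{"api": "apply_moves", "payload": {"increments": [[-0.05,0.0035,0,0,0,0.0033],[-0.05,0.0035,0,0,0,0],[-0.05,0.0035,0,0,0,0],[-0.05,0.0035,0,0,0,0],[-0.05,0.0035,0,0,0,0]]}}

```text
clock: 1.35
ee_pos: [0.3554, 0.3622, 0.2423]
ee_rot: [180.0, 0.0, 116.1]
ft_force: [0.3, -0.7, -0.7]
opening: 0.0003
grasp_force: 0.0
```

Call:
{"api": "apply_moves", "payload": {"increments": [[-0.05,0,0,0,0,0],[-0.05,0,0,0,0,0],[-0.05,0,0,0,0,0],[-0.05,0,0,0,0,0],[-0.05,0,0,0,0,0]]}}

```text
clock: 1.98
ee_pos: [0.4641, 0.1372, 0.2424]
ee_rot: [180.0, 0.0, 116.1]
ft_force: [-0.4, 0.6, 0.6]
opening: -0.0003
grasp_force: 0.0
```

Call:
{"api": "apply_moves", "payload": {"increments": [[-0.05,0,0,0,0,0],[-0.05,0,0,0,0,0],[-0.05,0,0,0,0,0],[-0.05,0,0,0,0,0],[-0.02,0,0,0,0,0]]}}

```text
clock: 2.6
ee_pos: [0.56, -0.0629, 0.2423]
ee_rot: [-180.0, 0.1, 115.9]
ft_force: [-0.1, -0.5, 0.2]
opening: -0.0002
grasp_force: 0.0
```

```bash
python3 go.py 10 85
```

```text
t 2.6 tool shift mm [-15.3   4.  157.3] rpy [-1.7997e+02  8.0000e-02  1.1590e+02] open -0.00018069489863997105 0.011
turn [-0.0005  0.0014  0.0001] F [-0.12 -0.47  0.23] rail pos of TCP 25.5 z tip 231.3
```

Call:
{"api": "apply_moves", "payload": {"increments": [[-0.015,0.004,0.03,0,0,0],[0,0,0.04,0,0,0],[0,0,0.04,0,0,0],[0,0,0.03,0,0,0],[0,0,0,0,0,0]]}}

```text
clock: 3.22
ee_pos: [0.5679, -0.0708, 0.1003]
ee_rot: [-179.8, -0.1, 116.0]
ft_force: [-0.3, -0.6, 0.1]
opening: -0.0004
grasp_force: 0.0
```

```bash
python3 go.py 10 76; python3 - <<'E'
from h import *
p=cap("side")[0];q=cap("wrist")[0]
cv2.imwrite("pics/b1.png",np.hstack([cv2.resize(p[90:290,240:480],None,fx=1.6,fy=1.6),cv2.resize(q,None,fx=.6,fy=.6)[:320] if 0 else cv2.resize(q,(400,320))]))
E
```

```text
t 3.225 tool shift mm [-5.   0.4 24.3] rpy [-1.7976e+02 -1.3000e-01  1.1603e+02] open -0.0004047596873264129 0.011
turn [-0.0042 -0.0023  0.0024] F [-0.31 -0.58  0.06] rail pos of TCP 15.0 z tip 89.3
```

View pics/b1.png

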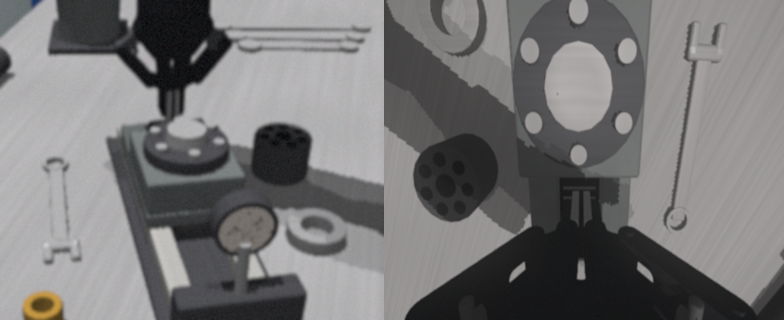

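The tips stand over the button, just behind the step face (tips at (580,215) in the right half). I'll lower them to just above the button, then press.

Call:
{"api": "apply_moves", "payload": {"increments": [[-0.005,0,0.01,0,0,0],[0,0,0.01,0,0,0],[0,0,0.002,0,0,0],[0,0,0.002,0,0,0],[0,0,0,0,0,0]]}}

```text
clock: 3.95
ee_pos: [0.5718, -0.0755, 0.0783]
ee_rot: [180.0, -0.0, 115.8]
ft_force: [-0.1, -0.3, -0.1]
opening: 0.0001
grasp_force: 0.0
```

Call:
{"api": "apply_moves", "payload": {"increments": [[0,0,0.002,0,0,0],[0,0,0.002,0,0,0],[0,0,0.001,0,0,0],[0,0,0,0,0,0]]}}

```text
clock: 4.45
ee_pos: [0.5721, -0.0755, 0.0735]
ee_rot: [180.0, 0.0, 115.8]
ft_force: [-0.3, 0.1, 5.5]
opening: 0.0002
grasp_force: 2.6
```

```bash
python3 go.py 10 70
```

```text
t 4.45 tool shift mm [ 1.1 -1.4  3.5] rpy [1.7997e+02 1.0000e-02 1.1582e+02] open 0.00022654214294427977 0.011
turn [ 0.0006  0.0002 -0.0013] F [-0.35  0.11  5.49] rail pos of TCP 8.9 z tip 62.5
```

Call:
{"api": "apply_moves", "payload": {"increments": [[0,0,0.001,0,0,0],[0,0,0.001,0,0,0],[0,0,0.001,0,0,0],[0,0,0,0,0,0]]}}

```text
clock: 4.95
ee_pos: [0.5721, -0.0755, 0.0711]
ee_rot: [179.9, 0.0, 115.8]
ft_force: [-2.2, 0.6, 11.7]
opening: 0.0001
grasp_force: 5.9
```

Call:
{"api": "apply_moves", "payload": {"increments": [[0,0,0.0008,0,0,0],[0.002,0,0,0,0,0],[0.003,0,0,0,0,0],[0.003,0,0,0,0,0],[0.004,0,0,0,0,0]]}}

```text
clock: 5.58
ee_pos: [0.5679, -0.0667, 0.071]
ee_rot: [179.9, 0.2, 115.7]
ft_force: [-1.8, -5.0, 15.0]
opening: 0.0002
grasp_force: 7.8
```

Call:
{"api": "apply_moves", "payload": {"increments": [[0.004,0,0,0,0,0],[0.004,0,0,0,0,0],[0.004,0,0,0,0,0],[0.004,0,0,0,0,0],[0.004,0,0,0,0,0]]}}

```text
clock: 6.2
ee_pos: [0.5591, -0.0486, 0.071]
ee_rot: [179.9, 0.2, 115.7]
ft_force: [-1.5, -4.3, 16.6]
opening: 0.0001
grasp_force: 8.2
```

```bash
python3 go.py 10 70
```

```text
t 6.2 tool shift mm [-28.8  -1.4   1.1] rpy [1.7988e+02 1.6000e-01 1.1573e+02] open 7.041507624315894e-05 0.011
turn [ 0.0022  0.0029 -0.0029] F [-1.54 -4.34 16.6 ] rail pos of TCP 38.8 z tip 60.0
```

The pull along the rail is about 3 N with 16 N pressing down, so the carriage is moving with the button held.

Call:
{"api": "apply_moves", "payload": {"increments": [[0.005,0,0,0,0,0],[0.005,0,0,0,0,0],[0.005,0,0,0,0,0],[0.005,0,0,0,0,0],[0.005,0,0,0,0,0]]}}

```text
clock: 6.82
ee_pos: [0.5481, -0.026, 0.071]
ee_rot: [179.9, 0.2, 115.7]
ft_force: [-1.8, -4.6, 17.6]
opening: -0.0002
grasp_force: 8.7
```

Call:
{"api": "apply_moves", "payload": {"increments": [[0.005,0,0,0,0,0],[0.005,0,0,0,0,0],[0.005,0,0,0,0,0],[0.005,0,0,0,0,0],[0.005,0,0,0,0,0]]}}

```text
clock: 7.45
ee_pos: [0.5372, -0.0034, 0.071]
ee_rot: [179.9, 0.1, 115.7]
ft_force: [-3.5, -5.2, 18.3]
opening: 0.0001
grasp_force: 9.3
```

Call:
{"api": "apply_moves", "payload": {"increments": [[0.005,0,0,0,0,0],[0.005,0,0,0,0,0],[0.005,0,0,0,0,0],[0.005,0,0,0,0,0],[0.005,0,0,0,0,0]]}}

```text
clock: 8.07
ee_pos: [0.5263, 0.0192, 0.0709]
ee_rot: [179.9, 0.1, 115.7]
ft_force: [-2.2, -5.0, 20.3]
opening: -0.0001
grasp_force: 9.9
```

```bash
python3 go.py 10 70; python3 - <<'E'
from h import *
p,d,K,T,c=cap("top");P=cloud(d,K,T)
D=np.array([-.4367,.8996]);N=np.array([.8996,.4367])
q=P[(P[...,2]>.08)&(P[...,2]<.09)];r=q[:,:2]-[.5519,-.0373]
s=r@D;n=r@N;m=(abs(n)<.05)&(s>-.1)&(s<.205)
print("front edge carriage pos", np.percentile(s[m],[90,98,99.5])-.057)
m2=m&(abs(n)>.04);b=np.histogram(s[m2],bins=np.arange(-.1,.21,.01));print(b[0],s[m2].max()-.057)
E
```

```text
t 8.075 tool shift mm [-104.1   -1.2    1.1] rpy [1.7989e+02 1.2000e-01 1.1572e+02] open -6.929453713878093e-05 0.011
turn [ 0.002   0.0021 -0.003 ] F [-2.19 -4.97 20.35] rail pos of TCP 114.1 z tip 59.9Traceback (most recent call last):
  File "<stdin>", line 6, in <module>
    return _quantile_unchecked(
        a, q, axis, out, overwrite_input, method, keepdims, weights)
    return _ureduce(a,
                    func=_quantile_ureduce_func,
    ...<5 lines>...
                    overwrite_input=overwrite_input,
                    method=method)
    r = func(a, **kwargs)
    result = _quantile(arr,
                       quantiles=q,
    ...<2 lines>...
                       out=out,
                       weights=wgt)
    slices_having_nans = np.isnan(arr[-1, ...])
                                  ~~~^^^^^^^^^
IndexError: index -1 is out of bounds for axis 0 with size 0
```

The arm hides the carriage from above, so I'll go by force and keep on, slower near the stop.

Call:
{"api": "apply_moves", "payload": {"increments": [[0.005,0,-0.0003,0,0,0],[0.005,0,0,0,0,0],[0.004,0,0,0,0,0],[0.003,0,0,0,0,0],[0.003,0,0,0,0,0]]}}

```text
clock: 8.75
ee_pos: [0.5174, 0.0374, 0.071]
ee_rot: [179.9, 0.1, 115.7]
ft_force: [-1.9, -4.2, 17.6]
opening: -0.0003
grasp_force: 8.6
```

Call:
{"api": "apply_moves", "payload": {"increments": [[0.0015,0,0,0,0,0],[0.0015,0,0,0,0,0],[0.0015,0,0,0,0,0],[0.001,0,0,0,0,0]]}}

```text
clock: 9.25
ee_pos: [0.515, 0.0424, 0.0709]
ee_rot: [179.9, 0.1, 115.7]
ft_force: [-2.8, -4.5, 17.9]
opening: 0.0
grasp_force: 8.7
```

```bash
python3 go.py 10 70
```

```text
t 9.25 tool shift mm [-129.9   -1.2    1.1] rpy [1.7991e+02 9.0000e-02 1.1574e+02] open 2.721978707958001e-05 0.011
turn [ 0.0016  0.0016 -0.0027] F [-2.77 -4.5  17.93] rail pos of TCP 139.9 z tip 59.9
```

Call:
{"api": "apply_moves", "payload": {"increments": [[0.001,0,0,0,0,0],[0.001,0,0,0,0,0],[0.001,0,0,0,0,0],[0.001,0,0,0,0,0]]}}

```text
clock: 9.75
ee_pos: [0.5143, 0.0444, 0.071]
ee_rot: [179.8, 0.2, 115.7]
ft_force: [1.0, -9.2, 12.8]
opening: -0.0002
grasp_force: 6.3
```

Call:
{"api": "apply_moves", "payload": {"increments": [[0.001,0,0,0,0,0],[0.001,0,0,0,0,0],[0.001,0,0,0,0,0],[0.001,0,0,0,0,0]]}}

```text
clock: 10.25
ee_pos: [0.513, 0.0486, 0.071]
ee_rot: [179.8, 0.2, 115.7]
ft_force: [2.6, -7.4, 11.3]
opening: -0.0001
grasp_force: 5.4
```

```bash
python3 go.py 10 70;python3 - <<'E'
from h import *
p=cap("side")[0];q=cap("wrist")[0]
cv2.imwrite("pics/b2.png",np.hstack([cv2.resize(p[190:350,300:460],(400,400)),q[:,140:540]]))
E
```

```text
t 10.25 tool shift mm [-136.4   -2.     1.5] rpy [179.79   0.22 115.69] open -0.00014720935142922942 0.011
turn [ 0.0036  0.0038 -0.0036] F [ 2.59 -7.38 11.25] rail pos of TCP 146.4 z tip 60.0
```

View pics/b2.png

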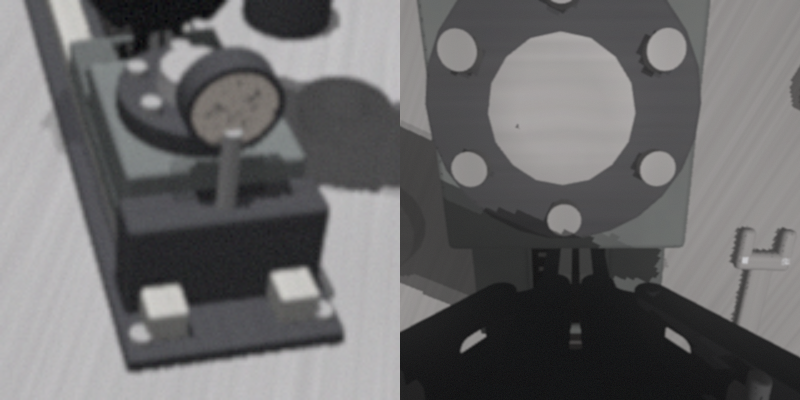

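The force along the rail jumped from 3 N to 8 N at TCP 141 mm, the predicted end of travel, and the tips now slip on the button. I'll keep it pressed and push on into the step face to seat the carriage for certain.

Call:
{"api": "apply_moves", "payload": {"increments": [[0.001,0,0.0004,0,0,0],[0.001,0,0,0,0,0],[0.001,0,0,0,0,0],[0.001,0,0,0,0,0]]}}

```text
clock: 10.85
ee_pos: [0.5119, 0.0518, 0.0709]
ee_rot: [179.7, 0.3, 115.7]
ft_force: [3.2, -8.6, 14.0]
opening: 0.0
grasp_force: 6.7
```

Call:
{"api": "apply_moves", "payload": {"increments": [[0.001,0,0,0,0,0],[0.001,0,0,0,0,0],[0.001,0,0,0,0,0]]}}

```text
clock: 11.22
ee_pos: [0.5117, 0.0523, 0.071]
ee_rot: [179.7, 0.4, 115.6]
ft_force: [7.7, -18.4, 8.3]
opening: -0.0002
grasp_force: 11.8
```

```bash
python3 go.py 10 70
```

```text
t 11.225 tool shift mm [-140.2   -2.     2.1] rpy [179.69   0.44 115.56] open -0.0002133353977425835 0.011
turn [ 0.0055  0.0077 -0.0058] F [  7.69 -18.37   8.35] rail pos of TCP 150.2 z tip 60.0
```

The tips are firm on the step face (20 N along the rail, not advancing) and the button is at the bottom. Now I hold, then lift straight up.

Call:
{"api": "apply_moves", "payload": {"increments": [[0,0,0.0006,0,0,0],[0,0,0,0,0,0],[0,0,0,0,0,0],[0,0,0,0,0,0],[0,0,0,0,0,0]]}}

```text
clock: 11.85
ee_pos: [0.5117, 0.0523, 0.0709]
ee_rot: [179.7, 0.4, 115.5]
ft_force: [4.6, -16.8, 18.2]
opening: -0.0
grasp_force: 12.6
```

Call:
{"api": "apply_moves", "payload": {"increments": [[0,0,0,0,0,0],[0,0,0,0,0,0],[0,0,0,0,0,0]]}}

```text
clock: 12.22
ee_pos: [0.5117, 0.0523, 0.0709]
ee_rot: [179.7, 0.4, 115.5]
ft_force: [5.5, -17.4, 18.3]
opening: -0.0
grasp_force: 12.6
```

Call:
{"api": "apply_moves", "payload": {"increments": [[0,0,-0.003,0,0,0],[0,0,-0.004,0,0,0],[0,0,-0.005,0,0,0],[0,0,0,0,0,0]]}}

```text
clock: 12.72
ee_pos: [0.5104, 0.0518, 0.0812]
ee_rot: [179.9, 0.4, 115.5]
ft_force: [8.2, -18.4, -4.7]
opening: 0.0
grasp_force: 10.0
```

Tip is at 70 mm, clear above the button. Now I back off the face and lift away.

Call:
{"api": "apply_moves", "payload": {"increments": [[-0.003,0,0,0,0,0],[-0.004,0,0,0,0,0],[-0.004,0,-0.005,0,0,0],[0,0,-0.03,0,0,0],[0,0,-0.04,0,0,0]]}}

```text
clock: 13.35
ee_pos: [0.5114, 0.0474, 0.1561]
ee_rot: [-179.9, -0.0, 115.8]
ft_force: [1.6, 0.5, -0.1]
opening: -0.0001
grasp_force: 0.0
```

Call:
{"api": "apply_moves", "payload": {"increments": [[-0.03,0,-0.05,0,0,0],[-0.05,0,-0.03,0,0,0],[-0.05,0,0,0,0,0],[-0.05,0,0,0,0,0],[-0.05,0,0,0,0,0]]}}

```text
clock: 13.98
ee_pos: [0.613, -0.1606, 0.2361]
ee_rot: [180.0, -0.0, 115.9]
ft_force: [0.4, -1.0, 0.0]
opening: -0.0001
grasp_force: 0.0
```

Call:
{"api": "apply_moves", "payload": {"increments": [[-0.05,0,0,0,0,0],[-0.05,0,0,0,0,0],[-0.02,0,0,0,0,0],[0,0,0,0,0,0]]}}

```text
clock: 14.48
ee_pos: [0.6643, -0.2695, 0.2353]
ee_rot: [-179.9, 0.0, 115.7]
ft_force: [-0.2, 0.4, 0.0]
opening: 0.0002
grasp_force: 0.0
```

```bash
python3 - <<'E'
from h import *
s=ctrl.state();print(s["clock"],s["ee_pos"],s["ft_force"])
p,d,K,T,c=cap("top");cv2.imwrite("pics/t2.png",p);P=cloud(d,K,T)
D=np.array([-.4367,.8996]);N=np.array([.8996,.4367])
r=P[...,:2]-[.5519,-.0373];a=r@D;n=r@N;Z=P[...,2]
m=(abs(n)<.049)&(a>-.1)&(a<.216)&(Z>.08)&(Z<.09)
q=(P[m][:,:2]*1000).astype(np.float32);R=cv2.minAreaRect(q);c0=np.array(R[0])/1000-[.5519,-.0373]
print(R,"carriage",c0@D-.0835+.08, "front edge",np.percentile(a[m],99.5),"back",np.percentile(a[m],.5))
b=(abs(n)<.015)&(abs(a-.08)<.02);print("button z",np.median(Z[b]))
E
```

```text
14.475 [ 0.66434632 -0.26946569  0.23534388] [-0.24233898  0.43657065  0.0242735 ]
((480.78985595703125, 109.2025146484375), (97.97576904296875, 106.26862335205078), 25.91986656188965) carriage 0.15934746208129877 front edge 0.21574766827195682 back 0.10995003535806408
button z 0.06522811382680055
```

View pics/t2.png

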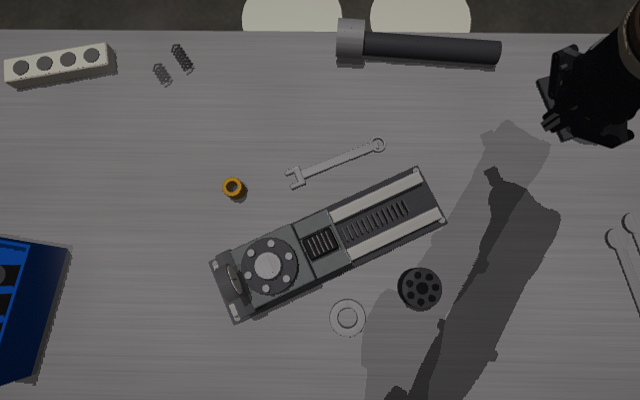

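The picture shows the carriage against the stop (hub at (267,265)), with measured travel of about 0.16 m. The button at (320,242) is up again at about 65 mm. The spanner, bush, bearing and barrel are at the same pixels as before, and the arm touches nothing.

```bash
python3 -c "
from cell import ctrl
print(ctrl.job_done())"
```

```text
the job is handed in; nothing more can be done
None
```

The job is handed in: the carriage was pushed with the button held down until it met the end stop (about 0.16 m), the button has sprung up (top at about 65 mm), and the loose parts did not move.

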